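Find the rattling tin and hold it out to the setter

ROBOT

A 6-joint arm with a two-finger parallel gripper is mounted at the origin on the work surface. World frame = base frame: x ahead of the robot, y to its left, z up, the work surface at z = 0. Lengths are in mm, angles in rad, forces in N, time in s.
With the tool pointing down it reaches from about 150 to 775 mm from the base axis. Payload 6.1 kg.
Tool frame: the origin (TCP) lies midway between the tips of the shut fingers; the grasp point (between the pads) lies 19 mm behind it; z points along the fingers, y is the line along which they close (so a half turn about z gives the same grasp; the last joint's range is limited). The gripper opens to 85 mm and grips with 20 to 120 N. Pads are 22 mm wide; open, the fingers measure 114 mm over their backs; the gripper's body (76 mm by 85 mm) begins 54 mm behind the grasp point. The pads swing forward as they close: fully open they stand 13 mm farther back than shut.
Start: joints at [-1.125, 0.126, -0.04, 1.405, 0, 1.571], TCP at [226.361, -473.676, 231.295] pointing down, gripper open.
Joint ranges: [-2.72, 2.72], [-0.95, 1.95], [-1.27, 1.35], [-1.78, 2.02], [-1.46, 1.47], [-3.14, 3.14]. Speed limits (rad/s): [2.39, 2.39, 3.01, 3.14, 3.14, 3.14].

INTERFACE

Orientations are given as a unit quaternion [x, y, z, w].
In Python, from plant import get_state, grab_frame, sign_off gives the robot as it stands.
- The arm moves only by the tool arm_command, never from a script. Its argument "motion" is a list of rows, each a list of 6 numbers: the shift along the world's x, y, z normalised to -1 to 1, where 1 is 0.25 m, then the turn, a rotation vector about the world's x, y, z normalised to -1 to 1, where 1 is 1.5 rad. A call has 1 to 8 rows; each row is the pose to reach, as a shift and turn from the pose commanded when the call began; what a row does not reach only later rows make up. A row lasts 1/12 s, in which the tool goes at most 41.7 mm and 7.16 degrees, less where a joint would pass 70% of its speed; a pose out of reach is approached as far as the arm can. A call with a number of a shift or a turn outside -1 to 1 is refused whole. A call with a gripper value outside its range is refused whole. "claw" is the closure, from 0 (fully open) to 1 (shut), set as the call begins (left out, the last holds). The fingers move at their own pace and stop on an object; "squeeze" is the grip in N (left out, the last holds). Time passes only in rows, so rows that repeat a pose let the fingers close. It gives the time, the measured TCP pose, the force, the opening and the grip force at its end, in the units of the state.
- get_state(): the state, without advancing time (a new reading comes with each control period).
- grab_frame(name): name is "scene" or "top"; returns a dict with "img" (480x640x3 uint8, red, green, blue), "depth" (480x640 float32, mm along the optical axis (not along the pixel's ray), 0 where there is no reading), "fx", "fy", "cx", "cy" (pixels), "distortion" ([k1, k2, p1, p2, k3] as OpenCV has them; the pictures are not rectified), "extrinsics" (4x4, takes a point from world to camera coordinates). Camera axes: x right, y up, looking along -z (the intrinsics and any distortion apply to the point x, -y, -z); pixel columns grow to the right and rows downward; lengths in mm; the calibration is good to about 2 mm. A picture is of the moment at which its call begins.
- sign_off(): hands the job in; it is judged then, once.
The state is a dict: "t": time; "q": joint angles; "dq": joint speeds; "joint_efforts": joint torques, N m; "tcp_pos": TCP position; "ee_rot": TCP orientation; "wrist_force": force on the tool from outside, world axes, zero at the start; "torque": the same for the moment, N m; "width": finger opening in mm; "finger_force": force on a finger pad.
Only numpy, scipy, OpenCV 4.12 (cv2) and the standard library are available. Lean on these libraries where they do the work, as an engineer would, in place of code of your own. Each camera call takes 0.05 s, during which the arm holds its last target. There are 200 camera calls.

TASK

One of the three closed rectangular aluminium tins on the jeweller's bench has a steel doming ball lying loose in it. Going along the row from the arm's left to its right, pick up each tin, shake it to and fro in the air, and set it down (do not drop it) where it stood; then hold the one that rattles out to the setter, level and still, over the middle of the steel pan about a hand's width above it. Finish while still gripping it there, with the two quiet tins back in their places and none of the other things on the bench moved.

Things in the scene. Friction and masses are not known exactly. Their poses are not given: they have to be found in the camera images.
- tin_left_centre (a point): centre (22 mm above the underside) of the left tin (largest y): closed rectangular plain aluminium tin with a hinged lid, 120 mm long (its x), 52 mm wide (its y), 44 mm high, standing flat. The three tins are alike; grip across the 52 mm width at mid-length, 40 N or more for shaking.
- tin_middle_centre (a point): centre of the middle tin, as the left one. In one of the three a 134 g steel ball, 32 mm across, lies loose and rolls freely, 80 mm along the length and 12 mm across: shaken, it knocks on the walls, and when the tin is tipped some degrees lengthwise its weight runs to the low end within a second. In the other two all is packed tight and no weight shifts.
- tin_right_centre (a point): centre of the right tin (smallest y), as the left one. The tins weigh 0.2 to 0.6 kg each without the loose ball, at random, so weight alone does not tell which it is in.
- pan_middle (a point): middle of the floor of the fixed shallow steel pan in front of the tins: 220 mm (x) by 360 mm (y), rim 10 mm high; floor 2 mm above the bench.
- ball_vise: steel engraver's ball vise on a rubber ring, standing in the pan: 112 mm across, 106 mm high, 4 kg; origin at the middle of its underside.
- bur_stand: white block with upright burs, 50 x 110 mm, 56 mm high over the burs; origin at the middle of its underside.
- round_tin: dark round tin with a copper lid, 71 mm across, 56 mm high; not one of the three; origin at the middle of its underside.
- pliers: pliers with yellow handles lying flat, about 155 mm long, 12 mm high; origin under the pivot, jaws to its +x.
- graver: wooden-handled graver lying between the left and middle tins, about 145 mm along its x, 20 mm high; origin under its middle.
- bench_file: wooden-handled file lying between the middle and right tins, about 160 mm along its x, 20 mm high; origin under its middle.
- ring_clamp: wooden ring clamp lying flat, 105 mm along its x, 24 mm wide, 25 mm high; origin under its middle.
- blower: blue rubber air blower lying on its side, about 100 mm along its x, 62 mm thick; origin under its bulb.
Mind the look-alikes: they are no part of the job. Leave any pink look-alike of the part that bears tin_middle_centre alone. Leave any orange look-alike of the part that bears tin_left_centre alone.

How it is judged:
By the outcome, as a careful person would: the job done as asked, in the order asked, and still so for the second after the job is handed in, while the arm keeps its last pose, push and grip.
It also fails if it takes over 72 s, if anything falls off the work surface, if the arm or the gripper's body presses on something with over 40 N, if the wrist force passes 120 N, or if a joint passes its speed limit or range.

## Working session

There is one attempt and no reset: what is moved stays moved. The work goes in short steps, Python scripts to look and compute and a tool call to move; the robot and the scene stay as the last step left them, time stands still between calls to the robot, and variables do not carry over. Pictures are saved under pics/ and viewed, at most 10 in all, crops included, and the job is handed in when it is done.

Besides the shell and the picture viewer there is one more tool, called after "Emit:" by a JSON object that holds its "method" and its "body". arm_command: Moves the arm, as the interface text tells. Scaled input: -1 to 1 covers 0.25 m each way for a shift and 1.5 rad each way for a turn. Its arguments: {"type":"object","properties":{"motion":{"type":"array"},"claw":{"type":"number"},"squeeze":{"type":"number"}},"required":["motion"]}

```bash
mkdir -p pics; ls; cat > h.py <<'E'
import numpy as np, cv2
from plant import get_state, grab_frame, sign_off
def cloud(f):
    K=np.array([[f["fx"],0,f["cx"]],[0,f["fy"],f["cy"]],[0,0,1]])
    v,u=np.mgrid[0:480,0:640]
    p=cv2.undistortPoints(np.stack([u,v],-1).reshape(-1,1,2).astype(np.float64),K,np.array(f["distortion"],float)).reshape(480,640,2)
    d=f["depth"].astype(float)
    c=np.stack([p[...,0]*d,-p[...,1]*d,-d,np.ones_like(d)],-1)
    w=c@np.linalg.inv(np.array(f["extrinsics"])).T
    w=w[...,:3]; w[d==0]=np.nan
    return w
E
python3 - <<'E'
from h import *
for n in("scene","top"):
    f=grab_frame(n); cv2.imwrite(f"pics/{n}0.png",f["img"][...,::-1]); np.savez(f"{n}0.npz",w=cloud(f),img=f["img"])
    print(n,f["fx"],np.linalg.inv(f["extrinsics"])[:3,3])
s=get_state();print(s)
E
```

```text
pics
scene 537.0052618754112 [1387.40795788  682.13027576  878.29623252]
top 552.0792175477478 [ 419.48449871   -3.71075969 1178.13296799]
{'t': 0.1, 'q': array([-1.12501690e+00,  1.26337497e-01, -4.04917066e-02,  1.40539659e+00,
        1.26449014e-05,  1.57078557e+00]), 'dq': array([ 0.00016187, -0.00068112,  0.00310611, -0.00076207,  0.00104753,
       -0.00102374]), 'joint_efforts': array([ 3.51700728e-04, -4.36907530e+01,  3.53604913e+01,  1.37011759e-02,
        7.18743627e-05,  4.37328211e-06]), 'tcp_pos': array([ 226.20815652, -473.36859293,  230.60399743]), 'ee_rot': array([ 9.75261318e-01,  2.21053954e-01, -1.51820638e-04, -6.98449063e-04]), 'wrist_force': array([-0.16358855, -0.54598695,  0.53715605]), 'torque': array([-0.00433689,  0.03940021,  0.04912886]), 'finger_force': 0.0, 'width': 85.44826175496848}
```

View pics/top0.png

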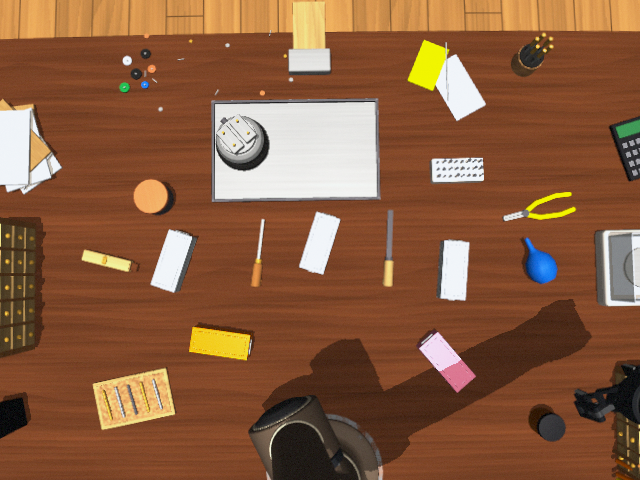

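View pics/scene0.png

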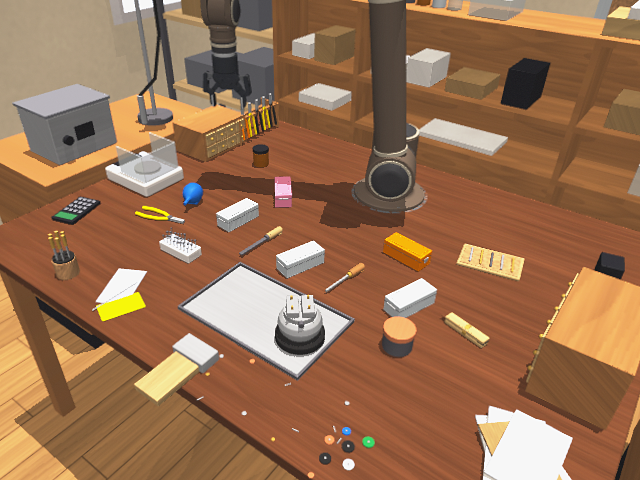

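The top view shows three plain aluminium tins: left at (173,261), middle at (320,243) and right at (454,270). The look-alikes are the orange tin at (221,343) and the pink one at (447,361). The bare-metal row of three fits the description, with the graver at (259,250) and the file at (389,245) between them. Next I'll measure and confirm in a crop.

```bash
python3 - <<'E'
from h import *
z=np.load("top0.npz"); w=z["w"]; img=z["img"]
def rect(name,u0,u1,v0,v1,zl,zh):
    s=w[v0:v1,u0:u1].reshape(-1,3); s=s[(s[:,2]>zl)&(s[:,2]<zh)]
    r=cv2.minAreaRect(s[:,:2].astype(np.float32)); print(name,len(s),np.round(r[0],1),np.round(r[1],1),round(r[2],1),"z",np.round(np.percentile(s[:,2],[5,50,95]),1), "mm", np.round(s.min(0)),np.round(s.max(0)))
rect("L",145,202,222,300,36,60);rect("M",292,348,203,282,36,60);rect("R",432,477,232,307,36,60)
rect("vise",205,275,105,180,20,130);rect("pan",200,390,90,210,5,16)
rect("round",130,172,175,220,40,70);rect("graver",246,270,212,295,5,40);rect("file",378,400,205,295,5,40)
rect("bur",425,490,150,190,15,70)
rect("blower",515,562,232,290,8,70);rect("clamp",75,142,245,275,8,50);rect("orange",185,258,322,364,15,70)
b=w[300:310,300:400].reshape(-1,3);print(np.nanmedian(b,0))
cv2.imwrite("pics/crop.png",cv2.resize(img[195:375,130:490],None,fx=2.2,fy=2.2,interpolation=cv2.INTER_CUBIC)[...,::-1])
E
```

```text
L 1503 [449.5 308.7] [ 54.7 121.6] 70.3 z [40.6 44.5 48.2] mm [386. 265.  36.] [512. 354.  51.]
M 1462 [480.2   2.7] [ 52.1 120. ] 71.7 z [40.8 44.2 47.8] mm [416. -40.  37.] [544.  44.  52.]
R 1482 [ 421.7 -273.5] [ 54.1 120. ] 84.5 z [40.1 44.1 47.7] mm [ 360. -305.   36.] [ 481. -242.   52.]
vise 2277 [691.7 162.6] [103.8 110.3] 30.4 z [ 25.9  79.1 108. ] mm [639. 109.  20.] [745. 220. 119.]
pan 2916 [684.8  54.2] [259.5 405.9] 0.6 z [ 5.1  7.5 12.9] mm [ 555. -148.    5.] [815. 258.  16.]
round 941 [580.5 348.6] [70.5 68.5] 38.5 z [51.4 55.9 59.6] mm [546. 314.  42.] [616. 384.  63.]
graver 389 [462.9 137.7] [ 44.8 174.4] 87.9 z [ 6.  15.2 21.5] mm [376. 112.   5.] [550. 160.  24.]
file 533 [ 468.4 -138.9] [ 38.4 183.7] 86.5 z [ 7.8 14.1 21.2] mm [ 376. -164.    5.] [ 559. -120.   25.]
bur 1266 [ 632.  -290.2] [ 50.7 112.2] 0.8 z [23.2 28.2 50.9] mm [ 606. -346.   15.] [ 657. -234.   60.]
blower 917 [ 439.1 -448.5] [97.2 58.2] 31.2 z [32.3 50.3 60.6] mm [ 390. -490.   21.] [ 485. -425.   66.]
clamp 632 [450.6 447.6] [118.5  27.4] 76.0 z [11.5 21.4 25. ] mm [430. 390.   8.] [476. 506.  28.]
orange 1661 [279.2 209.1] [124.2  53.2] 81.4 z [32.5 44.1 48. ] mm [245. 147.  15.] [314. 273.  52.]
[ 3.50561969e+02 -5.96173298e+01 -7.64793911e-02]
```

View pics/crop.png

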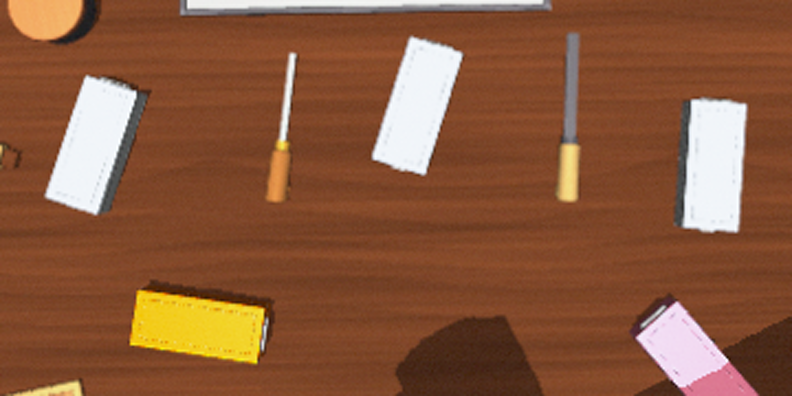

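The crop shows three plain silver tins, clear of the graver and the file; the yellow/orange and pink ones are the decoys. I'll refine the angles and the pan centre.

```bash
python3 - <<'E'
from h import *
z=np.load("top0.npz"); w=z["w"]; img=z["img"]
for n,(u0,u1,v0,v1) in dict(L=(145,202,222,300),M=(292,348,203,282),R=(432,477,232,307)).items():
    b=img[v0:v1,u0:u1].astype(int); m=((b.min(-1)>190)).astype(np.uint8)
    c=max(cv2.findContours(m,cv2.RETR_EXTERNAL,cv2.CHAIN_APPROX_NONE)[0],key=cv2.contourArea)
    mm=np.zeros_like(m); cv2.drawContours(mm,[c],-1,1,-1)
    s=w[v0:v1,u0:u1][mm>0]; s=s[np.isfinite(s[:,0])&(s[:,2]>36)]
    r=cv2.minAreaRect(s[:,:2].astype(np.float32))
    e,V=np.linalg.eigh(np.cov(s[:,:2].T)); a=V[:,1]; print(n,s.mean(0).round(1),"pca",np.degrees(np.arctan(a[1]/a[0])).round(1),np.sqrt(12*e).round(1),"rect",r)
b=img[85:215,195:400].astype(int); m=(np.ptp(b,axis=-1)<25)&(w[85:215,195:400,2]<20)
m=cv2.morphologyEx(m.astype(np.uint8),cv2.MORPH_OPEN,np.ones((3,3)))
c=max(cv2.findContours(m,cv2.RETR_EXTERNAL,cv2.CHAIN_APPROX_NONE)[0],key=cv2.contourArea)
s=np.array([w[85+y,195+x] for x,y in c[:,0]]); s=s[np.isfinite(s[:,0])]
print("pan",cv2.minAreaRect(s[:,:2].astype(np.float32)))
E
```

```text
L [448.7 309.   44.6] pca -18.9 [ 51.6 118.3] rect ((448.8203430175781, 309.3450012207031), (52.41903305053711, 118.41517639160156), 71.33163452148438)
M [480.3   3.   44.3] pca -18.3 [ 51.  119.3] rect ((480.4679870605469, 3.0189666748046875), (51.21401596069336, 119.66596984863281), 71.68443298339844)
R [ 420.7 -273.8   44.1] pca -5.1 [ 51.5 118.2] rect ((421.5841979980469, -274.19110107421875), (52.2501106262207, 119.9688491821289), 84.75785827636719)
pan ((684.1273803710938, 51.65745544433594), (221.63302612304688, 359.96697998046875), 0.054810307919979095)
```

Emit:
{"method": "arm_command", "body": {"motion": [[0.035,0.125,0,0,0,0.08],[0.07,0.25,0,0,0,0.16],[0.105,0.375,0,0,0,0.24],[0.14,0.5,0,0,0,0.32],[0.175,0.625,0,0,0,0.4],[0.21,0.75,0,0,0,0.48],[0.245,0.875,0,0,0,0.56],[0.28,1,0,0,0,0.64]], "claw": 0}}

```text
t: 0.77
tcp_pos: [296.2, -222.1, 231.0]
ee_rot: [0.761, 0.648, 0.0, -0.0]
wrist_force: [0.8, -0.4, -0.1]
width: 85.3
finger_force: 0.0
```

Emit:
{"method": "arm_command", "body": {"motion": [[0.035,0.125,0,0,0,0.08],[0.07,0.25,0,0,0,0.16],[0.105,0.375,0,0,0,0.24],[0.14,0.5,0,0,0,0.32],[0.175,0.625,0,0,0,0.4],[0.21,0.75,0,0,0,0.48],[0.245,0.875,0,0,0,0.56],[0.28,1,0,0,0,0.64]]}}

```text
t: 1.43
tcp_pos: [366.2, 28.0, 231.2]
ee_rot: [0.375, 0.927, -0.0, -0.0]
wrist_force: [1.4, -1.3, 0.0]
width: 85.0
finger_force: 0.0
```

Emit:
{"method": "arm_command", "body": {"motion": [[0.04,0.125,0,0,0,0.04],[0.08,0.25,0,0,0,0.08],[0.11,0.375,0,0,0,0.12],[0.145,0.5,0,0,0,0.16],[0.18,0.625,0,0,0,0.2],[0.22,0.75,0,0,0,0.24],[0.255,0.875,0,0,0,0.28],[0.29,1,0,0,0,0.298]]}}

```text
t: 2.1
tcp_pos: [438.8, 278.0, 230.8]
ee_rot: [0.162, 0.987, -0.0, -0.0]
wrist_force: [1.3, 0.2, 1.0]
width: 85.3
finger_force: 0.0
```

Emit:
{"method": "arm_command", "body": {"motion": [[0.02,0.07,0,0,0,0],[0.039,0.131,0,0,0,0],[0.039,0.131,-0.13,0,0,0],[0.039,0.131,-0.26,0,0,0],[0.039,0.131,-0.39,0,0,0],[0.039,0.131,-0.5,0,0,0],[0.039,0.131,-0.5,0,0,0],[0.039,0.131,-0.5,0,0,0]]}}

```text
t: 2.77
tcp_pos: [447.5, 308.3, 105.1]
ee_rot: [0.164, 0.987, -0.001, -0.001]
wrist_force: [-0.4, 0.2, 1.2]
width: 85.3
finger_force: 0.0
```

```bash
python3 - <<'E'
from h import *
f=grab_frame("top"); w=cloud(f); cv2.imwrite("pics/a.png",cv2.resize(f["img"][190:320,110:240],None,fx=4,fy=4)[...,::-1])
s=get_state(); print({k:np.round(v,3) for k,v in s.items()})
E
```

```text
{'t': np.float64(2.817), 'q': array([ 0.603,  0.192, -0.236,  1.144, -0.   ,  0.932]), 'dq': array([-0.001, -0.021,  0.04 ,  0.003,  0.001,  0.001]), 'joint_efforts': array([ 4.2000e-02, -4.4657e+01,  3.2176e+01, -1.8000e-02,  1.0000e-03,
       -0.0000e+00]), 'tcp_pos': array([448.662, 309.077, 107.03 ]), 'ee_rot': array([ 0.164,  0.987, -0.   , -0.   ]), 'wrist_force': array([0.625, 0.707, 0.636]), 'torque': array([ 0.035, -0.049, -0.02 ]), 'finger_force': np.float64(0.0), 'width': np.float64(85.527)}
```

View pics/a.png

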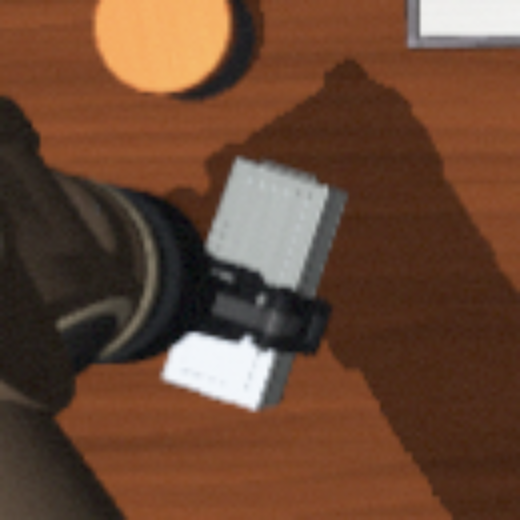

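The picture shows the gripper straddling the left tin at mid-length, with the finger near (270,320) and the tin spanning (165–345,155–410); the jaws are square to it. Descending and gripping.

Emit:
{"method": "arm_command", "body": {"motion": [[0,0,-0.1,0,0,0],[0,0,-0.2,0,0,0],[0,0,-0.28,0,0,0],[0,0,-0.34,0,0,0],[0,0,-0.38,0,0,0],[0,0,-0.412,0,0,0],[0,0,-0.412,0,0,0],[0,0,-0.412,0,0,0]]}}

```text
t: 3.48
tcp_pos: [449.3, 309.5, 4.4]
ee_rot: [0.164, 0.987, 0.0, 0.0]
wrist_force: [0.4, 0.3, -0.3]
width: 85.5
finger_force: 0.0
```

Emit:
{"method": "arm_command", "body": {"motion": [[0,0,0,0,0,0],[0,0,0,0,0,0],[0,0,0,0,0,0],[0,0,0,0,0,0],[0,0,0,0,0,0],[0,0,0,0,0,0],[0,0,0,0,0,0],[0,0,0,0,0,0]], "claw": 1, "squeeze": 70}}

```text
t: 4.15
tcp_pos: [449.2, 309.3, 4.4]
ee_rot: [0.164, 0.987, 0.0, 0.001]
wrist_force: [-0.1, -0.1, 4.8]
width: 51.4
finger_force: 75.6
```

Emit:
{"method": "arm_command", "body": {"motion": [[0,0,0.04,0,0,0],[0,0,0.12,0,0,0],[0,0,0.24,0,0,0],[0,0,0.36,0,0,0],[0,0,0.48,0,0,0],[0,0,0.6,0,0,0],[0,0,0.6,0,0,0],[0,0,0.6,0,0,0]]}}

```text
t: 4.82
tcp_pos: [449.1, 309.5, 154.5]
ee_rot: [0.164, 0.987, 0.001, 0.001]
wrist_force: [-0.3, -0.4, -7.5]
width: 51.0
finger_force: 75.8
```

Emit:
{"method": "arm_command", "body": {"motion": [[0.13,-0.045,0,0,0,0],[0,0,0,0,0,0],[-0.13,0.045,0,0,0,0],[0,0,0,0,0,0],[0.13,-0.045,0,0,0,0],[0,0,0,0,0,0],[-0.13,0.045,0,0,0,0],[0,0,0,0,0,0]]}}

```text
t: 5.48
tcp_pos: [436.0, 310.9, 148.2]
ee_rot: [0.158, 0.987, -0.003, -0.008]
wrist_force: [-0.1, -0.3, -7.2]
width: 51.4
finger_force: 82.4
```

Emit:
{"method": "arm_command", "body": {"motion": [[0.13,-0.045,0,0,0,0],[0,0,0,0,0,0],[-0.13,0.045,0,0,0,0],[0,0,0,0,0,0],[0.13,-0.045,0,0,0,0],[0,0,0,0,0,0],[-0.13,0.045,0,0,0,0],[0,0,0,0,0,0]]}}

```text
t: 6.15
tcp_pos: [435.9, 311.0, 148.2]
ee_rot: [0.158, 0.987, -0.003, -0.008]
wrist_force: [-0.9, -1.4, -7.4]
width: 51.3
finger_force: 82.4
```

Emit:
{"method": "arm_command", "body": {"motion": [[0.13,-0.045,0,0,0,0],[0,0,0,0,0,0],[-0.13,0.045,0,0,0,0],[0,0,0,0,0,0],[0,0,0,0,0,0],[0,0,0,0,0,0]]}}

```text
t: 6.65
tcp_pos: [447.4, 308.4, 150.1]
ee_rot: [0.163, 0.987, -0.002, -0.002]
wrist_force: [0.5, 0.0, -7.0]
width: 51.3
finger_force: 82.9
```

Emit:
{"method": "arm_command", "body": {"motion": [[0,0,0,0.022,0.066,0],[0,0,0,0.045,0.132,0],[0,0,0,0.045,0.132,0],[0,0,0,0.045,0.132,0],[0,0,0,0.045,0.132,0],[0,0,0,0.045,0.132,0],[0,0,0,0.045,0.132,0],[0,0,0,0.045,0.132,0]]}}

```text
t: 7.32
tcp_pos: [448.0, 309.4, 153.9]
ee_rot: [0.162, 0.981, 0.017, -0.102]
wrist_force: [0.8, -0.1, -6.6]
width: 51.5
finger_force: 82.6
```

```bash
cat > m.py <<'E'
from h import *
import sys
from scipy.spatial.transform import Rotation as R
S=[]
for i in range(int(sys.argv[1])):
    grab_frame("top"); S.append(get_state())
S=S[2:]
T=np.array([s["torque"] for s in S]);F=np.array([s["wrist_force"] for s in S])
Q=R.from_quat(S[-1]["ee_rot"])
tl=Q.inv().apply(T)
print("t",S[-1]["t"],"F",F.mean(0).round(2),"Ttool",tl.mean(0).round(3),"se",(tl.std(0)/len(S)**.5).round(3),"tcp",S[-1]["tcp_pos"].round(1),"rotvec tool y",Q.as_matrix()[:,1].round(3),"z",Q.as_matrix()[:,2].round(3),"w",S[-1]["width"].round(1))
E
python3 m.py 12
```

```text
Traceback (most recent call last):
  File "m.py", line 11, in <module>
    print("t",S[-1]["t"],"F",F.mean(0).round(2),"Ttool",tl.mean(0).round(3),"se",(tl.std(0)/len(S)**.5).round(3),"tcp",S[-1]["tcp_pos"].round(1),"rotvec tool y",Q.as_matrix()[:,1].round(3),"z",Q.as_matrix()[:,2].round(3),"w",S[-1]["width"].round(1))
                                                                                                                                                                                                                                 ^^^^^^^^^^^^^^^^^^^^
AttributeError: 'float' object has no attribute 'round'
```

Emit:
{"method": "arm_command", "body": {"motion": [[0,0,0,-0.022,-0.066,0],[0,0,0,-0.045,-0.132,0],[0,0,0,-0.067,-0.198,0],[0,0,0,-0.09,-0.264,0],[0,0,0,-0.09,-0.264,0],[0,0,0,-0.09,-0.264,0],[0,0,0,-0.09,-0.264,0],[0,0,0,-0.09,-0.264,0]]}}

```text
t: 8.58
tcp_pos: [449.3, 309.0, 153.4]
ee_rot: [0.163, 0.981, -0.017, 0.102]
wrist_force: [1.1, -0.9, -6.9]
width: 51.2
finger_force: 82.6
```

```bash
python3 m.py 12
```

```text
Traceback (most recent call last):
  File "m.py", line 11, in <module>
    print("t",S[-1]["t"],"F",F.mean(0).round(2),"Ttool",tl.mean(0).round(3),"se",(tl.std(0)/len(S)**.5).round(3),"tcp",S[-1]["tcp_pos"].round(1),"rotvec tool y",Q.as_matrix()[:,1].round(3),"z",Q.as_matrix()[:,2].round(3),"w",S[-1]["width"].round(1))
                                                                                                                                                                                                                                 ^^^^^^^^^^^^^^^^^^^^
AttributeError: 'float' object has no attribute 'round'
```

Emit:
{"method": "arm_command", "body": {"motion": [[0,0,0,0.022,0.066,0],[0,0,0,0.045,0.132,0],[0,0,0,0.045,0.132,0],[0,0,0,0.045,0.132,0],[0,0,0,0.045,0.132,0]]}}

```text
t: 9.6
tcp_pos: [448.8, 308.9, 153.0]
ee_rot: [0.164, 0.986, -0.0, 0.001]
wrist_force: [0.0, 1.5, -6.7]
width: 51.4
finger_force: 82.8
```

```bash
python3 m.py 8
```

```text
Traceback (most recent call last):
  File "m.py", line 11, in <module>
    print("t",S[-1]["t"],"F",F.mean(0).round(2),"Ttool",tl.mean(0).round(3),"se",(tl.std(0)/len(S)**.5).round(3),"tcp",S[-1]["tcp_pos"].round(1),"rotvec tool y",Q.as_matrix()[:,1].round(3),"z",Q.as_matrix()[:,2].round(3),"w",S[-1]["width"].round(1))
                                                                                                                                                                                                                                 ^^^^^^^^^^^^^^^^^^^^
AttributeError: 'float' object has no attribute 'round'
```

```bash
sed -i 's/,"w",S\[-1\]\["width"\].round(1)//' m.py; python3 m.py 8
```

```text
t 10.4 F [-0.08  1.02 -6.74] Ttool [-0.111 -0.339  0.003] se [0.016 0.013 0.008] tcp [448.6 309.  153.2] rotvec tool y [ 0.323  0.946 -0.   ] z [-0. -0. -1.]
```

Emit:
{"method": "arm_command", "body": {"motion": [[0,0,0,0.022,0.066,0],[0,0,0,0.045,0.132,0],[0,0,0,0.045,0.132,0],[0,0,0,0.045,0.132,0],[0,0,0,0.045,0.132,0],[0,0,0,0.045,0.132,0],[0,0,0,0.045,0.132,0],[0,0,0,0.045,0.132,0]]}}

```text
t: 11.07
tcp_pos: [448.1, 309.4, 154.0]
ee_rot: [0.162, 0.981, 0.017, -0.102]
wrist_force: [-0.2, -0.3, -6.8]
width: 51.3
finger_force: 82.7
```

```bash
python3 m.py 10
```

```text
t 11.5667 F [-0.02 -0.22 -6.76] Ttool [ 0.032 -0.384  0.012] se [0.044 0.071 0.008] tcp [448.6 309.  153.3] rotvec tool y [ 0.323  0.946 -0.   ] z [-0.197  0.067 -0.978]
```

Emit:
{"method": "arm_command", "body": {"motion": [[0,0,0,-0.022,-0.066,0],[0,0,0,-0.045,-0.132,0],[0,0,0,-0.067,-0.198,0],[0,0,0,-0.09,-0.264,0],[0,0,0,-0.09,-0.264,0],[0,0,0,-0.09,-0.264,0],[0,0,0,-0.09,-0.264,0],[0,0,0,-0.09,-0.264,0]]}}

```text
t: 12.23
tcp_pos: [449.3, 309.0, 153.4]
ee_rot: [0.163, 0.981, -0.017, 0.102]
wrist_force: [-0.3, 1.1, -7.1]
width: 51.3
finger_force: 82.7
```

```bash
python3 m.py 10
```

```text
t 12.7333 F [-0.33  0.06 -6.67] Ttool [ 0.038  0.501 -0.001] se [0.054 0.084 0.008] tcp [448.7 309.  153.2] rotvec tool y [ 0.323  0.946 -0.   ] z [ 0.196 -0.067 -0.978]
```

Emit:
{"method": "arm_command", "body": {"motion": [[0,0,0,0.022,0.066,0],[0,0,0,0.045,0.132,0],[0,0,0,0.045,0.132,0],[0,0,0,0.045,0.132,0]]}}

```text
t: 13.07
tcp_pos: [450.1, 308.6, 152.9]
ee_rot: [0.165, 0.986, -0.001, 0.001]
wrist_force: [-0.8, -1.3, -6.0]
width: 51.5
finger_force: 82.6
```

```bash
python3 m.py 8
```

```text
t 13.4667 F [-0.46 -0.69 -6.4 ] Ttool [ 0.214  0.289 -0.017] se [0.011 0.018 0.009] tcp [448.1 309.3 153.6] rotvec tool y [0.322 0.947 0.   ] z [ 0.001  0.    -1.   ]
```

```bash
cat > m.py <<'E'
from h import *
import sys
from scipy.spatial.transform import Rotation as R
S=[]
for i in range(int(sys.argv[1])):
    grab_frame("top"); S.append(get_state())
print("tcp",S[-1]["tcp_pos"].round(1),"t",S[-1]["t"])
for s in S:
    Q=R.from_quat(s["ee_rot"]).inv()
    print("F",Q.apply(s["wrist_force"]).round(2),"T",Q.apply(s["torque"]).round(3),"je",s["joint_efforts"][3:].round(3),"dq",s["dq"][3:].round(3))
E
python3 m.py 10
```

```text
tcp [448.6 309.1 153.3] t 13.9667
F [ 0.48 -0.53  6.01] T [ 0.198  0.299 -0.005] je [0.007 0.031 0.002] dq [0.017 0.03  0.001]
F [ 0.25 -1.21  6.52] T [0.156 0.293 0.038] je [0.012 0.033 0.001] dq [0.016 0.033 0.002]
F [-0.01  0.19  5.98] T [ 0.232  0.262 -0.041] je [0.015 0.035 0.001] dq [0.017 0.031 0.001]
F [ 1.09 -0.83  6.34] T [ 0.169  0.315 -0.002] je [0.018 0.036 0.001] dq [0.015 0.03  0.001]
F [ 0.53 -0.7   6.58] T [ 0.266  0.235 -0.029] je [0.02  0.037 0.001] dq [0.016 0.028 0.002]
F [-0.2  -1.55  6.31] T [ 0.181  0.303 -0.045] je [0.021 0.037 0.   ] dq [0.016 0.029 0.003]
F [ 0.77 -0.44  6.48] T [0.194 0.279 0.008] je [0.021 0.037 0.   ] dq [0.017 0.027 0.001]
F [ 0.8  -1.13  6.66] T [ 0.198  0.281 -0.005] je [0.021 0.037 0.   ] dq [0.015 0.029 0.001]
F [-0.4  -0.93  6.46] T [ 0.178  0.222 -0.009] je [0.022 0.037 0.   ] dq [0.015 0.026 0.002]
F [ 0.48 -0.09  6.88] T [ 0.192  0.279 -0.017] je [0.021 0.036 0.   ] dq [ 0.014  0.026 -0.   ]
```

Emit:
{"method": "arm_command", "body": {"motion": [[0,0,0,0,0,0],[0,0,0,0,0,0],[0,0,0,0,0,0],[0,0,0,0,0,0],[0,0,0,0,0,0],[0,0,0,0,0,0],[0,0,0,0,0,0],[0,0,0,0,0,0]]}}

```text
t: 14.63
tcp_pos: [448.6, 309.1, 153.3]
ee_rot: [0.164, 0.987, -0.0, 0.0]
wrist_force: [0.9, -0.6, -6.7]
width: 51.0
finger_force: 82.7
```

```bash
cat > m.py <<'E'
from h import *
import sys
from scipy.spatial.transform import Rotation as R
S=[]
for i in range(int(sys.argv[1])):
    grab_frame("top"); S.append(get_state())
print("tcp",S[-1]["tcp_pos"].round(1),"t",S[-1]["t"],"rot",S[-1]["ee_rot"].round(4))
g=lambda k:np.array([s[k] for s in S])
Q=R.from_quat(g("ee_rot")).inv()
F=Q.apply(g("wrist_force"));T=Q.apply(g("torque"))
n=len(S)//2
for a,b in((0,n),(n,2*n)): print("F",F[a:b].mean(0).round(2),"T",T[a:b].mean(0).round(3),"q",g("q")[a:b].mean(0).round(4),"je",g("joint_efforts")[a:b].mean(0).round(3),"dq",g("dq")[a:b].mean(0).round(3))
E
python3 m.py 6
```

```text
tcp [448.6 309.1 153.3] t 14.9333 rot [0.1637 0.9865 0.     0.    ]
F [-0.86 -0.18  6.51] T [0.024 0.12  0.033] q [ 0.6033  0.1736 -0.1542  1.2429 -0.      0.9321] je [-3.0000e-03 -4.9933e+01  3.7939e+01  1.7000e-02  3.5000e-02 -0.0000e+00] dq [-0.001  0.001  0.001 -0.001  0.023 -0.004]
F [-0.54 -0.45  6.46] T [ 0.058  0.112 -0.019] q [ 0.6033  0.1737 -0.1542  1.2429 -0.      0.9321] je [-1.0000e-03 -4.9934e+01  3.7939e+01  1.8000e-02  3.5000e-02 -0.0000e+00] dq [-0.001  0.001  0.    -0.002  0.023 -0.004]
```

```bash
cat > m.py <<'E'
from h import *
import sys
S=[]
for i in range(int(sys.argv[1])):
    grab_frame("top"); S.append(get_state())
g=lambda k:np.array([s[k] for s in S])
print("t",S[-1]["t"],"rot",S[-1]["ee_rot"].round(4),"tcp",S[-1]["tcp_pos"].round(1))
print("je4",g("joint_efforts")[:,3].round(3).tolist(),"je5",g("joint_efforts")[:,4].round(3).tolist(),"T",g("torque").mean(0).round(3),"je23",g("joint_efforts")[-1,1:3].round(2))
E
```

Emit:
{"method": "arm_command", "body": {"motion": [[0,0,0,0.019,0.055,0],[0,0,0,0.019,0.055,0],[0,0,0,0.019,0.055,0],[0,0,0,0.019,0.055,0]]}}

```text
t: 15.27
tcp_pos: [448.9, 309.0, 153.1]
ee_rot: [0.164, 0.986, 0.007, -0.042]
wrist_force: [0.3, -0.3, -6.7]
width: 51.4
finger_force: 82.7
```

```bash
python3 m.py 9
```

```text
t 15.7167 rot [ 0.1633  0.9856  0.0074 -0.0428] tcp [448.5 309.2 153.5]
je4 [0.669, 0.557, 0.654, 0.679, 0.688, 0.697, 0.704, 0.709, 0.713] je5 [0.353, 0.283, 0.354, 0.365, 0.368, 0.371, 0.375, 0.377, 0.38] T [-0.06  -0.317 -0.015] je23 [-52.33  37.27]
```

Emit:
{"method": "arm_command", "body": {"motion": [[0,0,0,-0.019,-0.055,0],[0,0,0,-0.038,-0.11,0],[0,0,0,-0.038,-0.11,0],[0,0,0,-0.038,-0.11,0]]}}

```text
t: 16.05
tcp_pos: [447.3, 309.4, 153.6]
ee_rot: [0.163, 0.986, -0.007, 0.042]
wrist_force: [-1.5, 0.7, -7.2]
width: 51.2
finger_force: 82.7
```

```bash
python3 m.py 9
```

```text
t 16.5 rot [ 0.1638  0.9855 -0.0074  0.0428] tcp [448.9 308.9 153.1]
je4 [-0.637, -0.547, -0.531, -0.542, -0.558, -0.573, -0.583, -0.591, -0.597] je5 [-0.319, -0.297, -0.299, -0.306, -0.312, -0.318, -0.322, -0.324, -0.327] T [0.08  0.089 0.001] je23 [-47.76  38.54]
```

Emit:
{"method": "arm_command", "body": {"motion": [[0,0,0,0.019,0.055,0],[0,0,0,0.019,0.055,0],[0,0,0,0.019,0.055,0]]}}

```text
t: 16.75
tcp_pos: [449.7, 308.7, 152.9]
ee_rot: [0.164, 0.986, -0.0, 0.001]
wrist_force: [-0.5, 0.8, -6.7]
width: 51.1
finger_force: 82.9
```

```bash
python3 m.py 6
```

```text
t 17.05 rot [1.634e-01 9.866e-01 1.000e-04 4.000e-04] tcp [448.3 309.2 153.5]
je4 [0.054, -0.015, -0.037, -0.034, -0.023, -0.012] je5 [0.017, 0.004, 0.003, 0.008, 0.015, 0.018] T [ 0.003 -0.013  0.01 ] je23 [-49.72  37.93]
```

Emit:
{"method": "arm_command", "body": {"motion": [[0,0,0,0.022,0.066,0],[0,0,0,0.045,0.132,0],[0,0,0,0.045,0.132,0],[0,0,0,0.045,0.132,0],[0,0,0,0.045,0.132,0],[0,0,0,0.045,0.132,0],[0,0,0,0.022,0.066,0],[0,0,0,0,0,0]]}}

```text
t: 17.72
tcp_pos: [449.4, 309.0, 153.3]
ee_rot: [0.164, 0.986, -0.0, 0.003]
wrist_force: [-0.0, 0.1, -6.7]
width: 51.4
finger_force: 82.8
```

Emit:
{"method": "arm_command", "body": {"motion": [[0,0,0,0,0,0],[0,0,0,0,0,0],[0,0,0,0,0,0],[0,0,0,0,0,0],[0,0,0,0,0,0],[0,0,0,0,0,0]]}}

```text
t: 18.22
tcp_pos: [449.2, 308.9, 153.0]
ee_rot: [0.164, 0.986, -0.0, -0.0]
wrist_force: [0.5, -0.7, -6.5]
width: 51.3
finger_force: 82.6
```

```bash
python3 m.py 8
```

```text
t 18.6167 rot [ 1.637e-01  9.865e-01 -0.000e+00 -1.000e-04] tcp [448.7 309.  153.2]
je4 [0.056, 0.045, 0.038, 0.032, 0.028, 0.025, 0.023, 0.022] je5 [0.043, 0.039, 0.036, 0.034, 0.033, 0.032, 0.031, 0.031] T [-0.045  0.258 -0.006] je23 [-49.86  37.94]
```

Left: the wrist efforts at level are the same whichever way it was last tipped, so no weight seems to shift. Setting it down.

Emit:
{"method": "arm_command", "body": {"motion": [[0,0,-0.14,0,0,0],[0,0,-0.28,0,0,0],[0,0,-0.4,0,0,0],[0,0,-0.5,0,0,0],[0,0,-0.55,0,0,0],[0,0,-0.58,0,0,0],[0,0,-0.59,0,0,0],[0,0,-0.595,0,0,0]]}}

```text
t: 19.28
tcp_pos: [449.9, 308.1, 6.3]
ee_rot: [0.164, 0.986, -0.001, 0.002]
wrist_force: [0.6, -10.3, 14.2]
width: 51.0
finger_force: 85.4
```

Emit:
{"method": "arm_command", "body": {"motion": [[0,0,-0.003,0,0,0],[0,0,-0.005,0,0,0],[0,0,-0.005,0,0,0],[0,0,-0.005,0,0,0],[0,0,-0.005,0,0,0]]}}

```text
t: 19.7
tcp_pos: [449.9, 308.1, 6.3]
ee_rot: [0.164, 0.986, -0.0, 0.002]
wrist_force: [-1.8, -10.8, 14.7]
width: 51.0
finger_force: 85.7
```

```bash
python3 m.py 2; python3 -c "
from h import *
print(get_state()['wrist_force'])"
```

```text
t 19.8 rot [ 1.638e-01  9.865e-01 -3.000e-04  1.800e-03] tcp [449.9 308.1   6.3]
je4 [-3.729, -3.729] je5 [1.479, 1.48] T [-1.885  1.293  0.428] je23 [-42.12  30.77]
[ -0.91663582 -10.76446756  13.75232481]
```

Emit:
{"method": "arm_command", "body": {"motion": [[0,0,0.005,0,0,0],[0,0,0.005,0,0,0],[0,0,0.005,0,0,0]]}}

```text
t: 20.05
tcp_pos: [449.8, 308.6, 6.5]
ee_rot: [0.164, 0.987, -0.0, 0.002]
wrist_force: [0.8, -7.5, 7.1]
width: 51.2
finger_force: 84.3
```

Emit:
{"method": "arm_command", "body": {"motion": [[0,0,0,0,0,0],[0,0,0,0,0,0],[0,0,0,0,0,0],[0,0,0,0,0,0],[0,0,0,0,0,0],[0,0,0,0,0,0]], "claw": 0}}

```text
t: 20.55
tcp_pos: [448.6, 309.3, 4.5]
ee_rot: [0.164, 0.987, 0.0, 0.0]
wrist_force: [-0.2, 0.3, -0.3]
width: 85.5
finger_force: 0.0
```

Emit:
{"method": "arm_command", "body": {"motion": [[0,0,0.1,0,0,0],[0,0,0.22,0,0,0],[0,0,0.36,0,0,0],[0,-0.1,0.48,0,0,0],[0.02,-0.25,0.5,0,0,0],[0.04,-0.4,0.5,0,0,0],[0.06,-0.55,0.5,0,0,0],[0.08,-0.7,0.5,0,0,0]]}}

```text
t: 21.22
tcp_pos: [468.7, 132.8, 130.0]
ee_rot: [0.163, 0.987, 0.0, 0.0]
wrist_force: [-0.2, -0.6, 0.1]
width: 85.3
finger_force: 0.0
```

```bash
cat > t.py <<'E'
from h import *
f=grab_frame("top"); w=cloud(f); img=f["img"]
for n,(u0,u1,v0,v1) in dict(L=(145,202,222,300),M=(292,348,203,282),R=(432,477,232,307)).items():
    b=img[v0:v1,u0:u1].astype(int); ww=w[v0:v1,u0:u1]; s=ww[(ww[...,2]>30)&(ww[...,2]<60)&(b.min(-1)>100)&(np.ptp(b,axis=-1)<40)]
    if len(s)<500: continue
    e,V=np.linalg.eigh(np.cov(s[:,:2].T)); a=V[:,1]
    P=np.linalg.lstsq(np.c_[s,np.ones(len(s))][:,[0,1,3]],s[:,2],rcond=None)[0]
    print(n,len(s),s.mean(0).round(1),"pca",np.degrees(np.arctan(a[1]/a[0])).round(1),np.sqrt(12*e).round(1),"slope",P[:2].round(3))
E
python3 t.py; python3 - <<'E'
from h import *
s=get_state();print(s["q"],s["tcp_pos"],s["ee_rot"],s["joint_efforts"][3:])
E
```

```text
M 1467 [480.3   2.6  44.1] pca -18.3 [ 51.5 121.3] slope [-0.004 -0.007]
R 1459 [ 420.9 -273.6   43.9] pca -5.2 [ 52.  119.9] slope [-0.002  0.009]
[ 0.26716166  0.0728902  -0.32170351  1.17643428 -0.00396316  0.60007344] [468.98902494 127.15035305 129.83451938] [ 1.65687722e-01  9.86176272e-01 -1.84685300e-03  7.27466769e-04] [-1.15215171  1.19601186 -0.14871303]
```

Emit:
{"method": "arm_command", "body": {"motion": [[0.012,-0.13,0,0,0,0.007],[0.024,-0.26,0,0,0,0.007],[0.036,-0.4,0,0,0,0.007],[0.047,-0.525,0,0,0,0.007],[0.047,-0.525,-0.06,0,0,0.007],[0.047,-0.525,-0.16,0,0,0.007],[0.047,-0.525,-0.26,0,0,0.007],[0.047,-0.525,-0.26,0,0,0.007]]}}

```text
t: 21.93
tcp_pos: [477.4, 2.5, 60.4]
ee_rot: [0.159, 0.987, -0.001, -0.003]
wrist_force: [-1.5, 0.5, -0.9]
width: 85.7
finger_force: 0.0
```

Emit:
{"method": "arm_command", "body": {"motion": [[0,0,-0.08,0,0,0],[0,0,-0.15,0,0,0],[0,0,-0.2,0,0,0],[0,0,-0.23,0,0,0],[0,0,-0.24,0,0,0],[0,0,-0.24,0,0,0]]}}

```text
t: 22.43
tcp_pos: [480.5, 3.0, 4.8]
ee_rot: [0.158, 0.987, -0.0, -0.0]
wrist_force: [0.9, -0.3, 0.1]
width: 85.0
finger_force: 0.0
```

Emit:
{"method": "arm_command", "body": {"motion": [[0,0,0,0,0,0],[0,0,0,0,0,0],[0,0,0,0,0,0],[0,0,0,0,0,0],[0,0,0,0,0,0],[0,0,0,0,0,0],[0,0,0,0,0,0]], "claw": 1}}

```text
t: 23.02
tcp_pos: [481.4, 3.2, 5.7]
ee_rot: [0.158, 0.987, 0.001, 0.001]
wrist_force: [0.3, 1.7, 6.4]
width: 51.1
finger_force: 75.0
```

Emit:
{"method": "arm_command", "body": {"motion": [[0,0,0.04,0,0,0],[0,0,0.12,0,0,0],[0,0,0.24,0,0,0],[0,0,0.36,0,0,0],[0,0,0.48,0,0,0],[0,0,0.6,0,0,0],[0,0,0.6,0,0,0],[0,0,0.6,0,0,0]]}}

```text
t: 23.68
tcp_pos: [481.0, 2.7, 155.6]
ee_rot: [0.159, 0.987, 0.0, 0.001]
wrist_force: [0.2, 0.0, -6.4]
width: 51.3
finger_force: 74.8
```

Emit:
{"method": "arm_command", "body": {"motion": [[0.13,-0.043,0,0,0,0],[0,0,0,0,0,0],[-0.13,0.043,0,0,0,0],[0,0,0,0,0,0],[0.13,-0.043,0,0,0,0],[0,0,0,0,0,0],[-0.13,0.043,0,0,0,0],[0,0,0,0,0,0]]}}

```text
t: 24.35
tcp_pos: [460.9, 4.7, 146.7]
ee_rot: [0.157, 0.987, -0.001, -0.014]
wrist_force: [-5.6, 0.5, -7.6]
width: 51.4
finger_force: 75.0
```

Emit:
{"method": "arm_command", "body": {"motion": [[0.13,-0.043,0,0,0,0],[0,0,0,0,0,0],[-0.13,0.043,0,0,0,0],[0,0,0,0,0,0],[0.13,-0.043,0,0,0,0],[0,0,0,0,0,0],[-0.13,0.043,0,0,0,0],[0,0,0,0,0,0]]}}

```text
t: 25.02
tcp_pos: [460.9, 4.7, 146.7]
ee_rot: [0.157, 0.987, -0.001, -0.014]
wrist_force: [-4.5, 1.0, -8.0]
width: 51.3
finger_force: 75.0
```

Emit:
{"method": "arm_command", "body": {"motion": [[0.13,-0.043,0,0,0,0],[0,0,0,0,0,0],[-0.13,0.043,0,0,0,0],[0,0,0,0,0,0],[0,0,0,0,0,0],[0,0,0,0,0,0]]}}

```text
t: 25.52
tcp_pos: [478.7, 2.6, 151.5]
ee_rot: [0.159, 0.987, -0.001, -0.002]
wrist_force: [-0.4, -0.1, -5.3]
width: 51.3
finger_force: 75.2
```

Emit:
{"method": "arm_command", "body": {"motion": [[0,0,0,0.019,0.055,0],[0,0,0,0.019,0.055,0],[0,0,0,0.019,0.055,0],[0,0,0,0.019,0.055,0]]}}

```text
t: 25.85
tcp_pos: [480.1, 2.8, 153.6]
ee_rot: [0.158, 0.986, 0.007, -0.043]
wrist_force: [0.1, -0.2, -5.1]
width: 51.0
finger_force: 75.1
```

```bash
python3 m.py 9
```

```text
t 26.3 rot [ 0.1583  0.9864  0.0076 -0.0426] tcp [480.3   2.9 154.8]
je4 [0.968, 0.954, 0.96, 0.97, 0.982, 0.992, 1.0, 1.007, 1.012] je5 [0.119, 0.121, 0.123, 0.125, 0.126, 0.128, 0.129, 0.129, 0.13] T [-0.05  -0.168 -0.004] je23 [-44.74  36.34]
```

Emit:
{"method": "arm_command", "body": {"motion": [[0,0,0,-0.019,-0.055,0],[0,0,0,-0.038,-0.11,0],[0,0,0,-0.038,-0.11,0],[0,0,0,-0.038,-0.11,0]]}}

```text
t: 26.63
tcp_pos: [479.0, 3.2, 154.9]
ee_rot: [0.158, 0.987, -0.007, 0.043]
wrist_force: [0.0, -0.4, -4.9]
width: 51.1
finger_force: 75.3
```

```bash
python3 m.py 9
```

```text
t 27.0833 rot [ 0.1585  0.9864 -0.0076  0.0426] tcp [480.7   2.7 154.3]
je4 [-0.958, -0.873, -0.878, -0.907, -0.937, -0.96, -0.977, -0.988, -0.996] je5 [-0.141, -0.131, -0.131, -0.134, -0.137, -0.139, -0.141, -0.142, -0.144] T [ 0.04   0.161 -0.014] je23 [-37.45  38.41]
```

Emit:
{"method": "arm_command", "body": {"motion": [[0,0,0,0.019,0.055,0],[0,0,0,0.019,0.055,0],[0,0,0,0.019,0.055,0]]}}

```text
t: 27.33
tcp_pos: [481.4, 2.5, 153.9]
ee_rot: [0.159, 0.987, -0.0, -0.0]
wrist_force: [-0.3, 0.9, -6.1]
width: 51.5
finger_force: 75.1
```

```bash
python3 m.py 10
```

```text
t 27.8333 rot [1.584e-01 9.874e-01 0.000e+00 3.000e-04] tcp [480.2   2.9 154.8]
je4 [0.079, -0.051, -0.086, -0.085, -0.071, -0.055, -0.04, -0.029, -0.02, -0.013] je5 [0.001, -0.01, -0.011, -0.01, -0.007, -0.006, -0.004, -0.003, -0.002, -0.001] T [0.    0.012 0.02 ] je23 [-41.03  37.34]
```

Emit:
{"method": "arm_command", "body": {"motion": [[0,0,-0.14,0,0,0],[0,0,-0.28,0,0,0],[0,0,-0.4,0,0,0],[0,0,-0.5,0,0,0],[0,0,-0.55,0,0,0],[0,0,-0.58,0,0,0],[0,0,-0.59,0,0,0],[0,0,-0.595,0,0,0]]}}

```text
t: 28.5
tcp_pos: [480.7, 2.8, 6.1]
ee_rot: [0.158, 0.987, 0.0, 0.0]
wrist_force: [-0.4, -0.2, -5.1]
width: 51.3
finger_force: 75.1
```

Emit:
{"method": "arm_command", "body": {"motion": [[0,0,-0.003,0,0,0],[0,0,-0.003,0,0,0],[0,0,-0.003,0,0,0]]}}

```text
t: 28.75
tcp_pos: [481.2, 2.8, 6.1]
ee_rot: [0.159, 0.987, 0.0, 0.001]
wrist_force: [0.1, -0.6, -5.1]
width: 51.4
finger_force: 75.1
```

Emit:
{"method": "arm_command", "body": {"motion": [[0,0,-0.002,0,0,0],[0,0,-0.003,0,0,0],[0,0,-0.004,0,0,0],[0,0,-0.004,0,0,0],[0,0,-0.004,0,0,0]]}}

```text
t: 29.17
tcp_pos: [481.2, 2.8, 5.8]
ee_rot: [0.158, 0.987, 0.0, 0.001]
wrist_force: [-3.9, -0.2, 7.9]
width: 51.3
finger_force: 76.9
```

Emit:
{"method": "arm_command", "body": {"motion": [[0,0,0.002,0,0,0],[0,0,0.002,0,0,0],[0,0,0.002,0,0,0],[0,0,0.002,0,0,0],[0,0,0.002,0,0,0],[0,0,0.002,0,0,0]], "claw": 0}}

```text
t: 29.67
tcp_pos: [480.4, 2.8, 4.5]
ee_rot: [0.158, 0.987, 0.0, 0.0]
wrist_force: [0.3, -0.4, 0.6]
width: 85.4
finger_force: 0.0
```

Emit:
{"method": "arm_command", "body": {"motion": [[0,0,0.1,0,0,0],[0,0,0.22,0,0,0],[0,0,0.36,0,0,0],[-0.02,-0.1,0.48,0,0,0],[-0.05,-0.23,0.498,0,0,0.05],[-0.08,-0.36,0.498,0,0,0.1],[-0.11,-0.49,0.498,0,0,0.153],[-0.14,-0.62,0.498,0,0,0.153]]}}

```text
t: 30.33
tcp_pos: [445.0, -153.5, 129.4]
ee_rot: [0.042, 0.999, -0.0, 0.0]
wrist_force: [0.2, -0.4, -0.7]
width: 85.4
finger_force: 0.0
```

Emit:
{"method": "arm_command", "body": {"motion": [[-0.03,-0.13,0,0,0,0],[-0.05,-0.26,0,0,0,0],[-0.08,-0.38,0,0,0,0],[-0.098,-0.486,0,0,0,0],[-0.098,-0.486,-0.06,0,0,0],[-0.098,-0.486,-0.16,0,0,0],[-0.098,-0.486,-0.26,0,0,0],[-0.098,-0.486,-0.26,0,0,0]]}}

```text
t: 31.0
tcp_pos: [418.1, -272.3, 59.6]
ee_rot: [0.045, 0.999, 0.002, -0.003]
wrist_force: [-1.7, 0.1, -0.7]
width: 85.1
finger_force: 0.0
```

```bash
python3 t.py
```

```text
L 1507 [452.1 307.2  44.2] pca -18.9 [ 53.  120.4] slope [0.001 0.009]
M 1479 [480.1   2.3  44.1] pca -18.2 [ 51.7 121.3] slope [-0.003 -0.001]
R 839 [ 420.6 -270.5   43.9] pca -4.8 [ 48.3 149.2] slope [-0.006  0.005]
```

Emit:
{"method": "arm_command", "body": {"motion": [[0,0,-0.08,0,0,0],[0,0,-0.15,0,0,0],[0,0,-0.2,0,0,0],[0,0,-0.23,0,0,0],[0,0,-0.24,0,0,0],[0,0,-0.24,0,0,0]]}}

```text
t: 31.55
tcp_pos: [421.2, -273.8, 4.6]
ee_rot: [0.044, 0.999, -0.0, 0.0]
wrist_force: [0.7, -0.1, 0.2]
width: 85.2
finger_force: 0.0
```

Emit:
{"method": "arm_command", "body": {"motion": [[0,0,0,0,0,0],[0,0,0,0,0,0],[0,0,0,0,0,0],[0,0,0,0,0,0],[0,0,0,0,0,0],[0,0,0,0,0,0],[0,0,0,0,0,0]], "claw": 1}}

```text
t: 32.13
tcp_pos: [421.7, -274.3, 5.3]
ee_rot: [0.044, 0.999, -0.001, 0.001]
wrist_force: [-1.3, 0.1, 6.7]
width: 51.2
finger_force: 73.9
```

Emit:
{"method": "arm_command", "body": {"motion": [[0,0,0.04,0,0,0],[0,0,0.12,0,0,0],[0,0,0.24,0,0,0],[0,0,0.36,0,0,0],[0,0,0.48,0,0,0],[0,0,0.6,0,0,0],[0,0,0.6,0,0,0],[0,0,0.6,0,0,0]]}}

```text
t: 32.8
tcp_pos: [421.6, -274.2, 156.1]
ee_rot: [0.044, 0.999, -0.001, 0.002]
wrist_force: [-0.3, 0.3, -4.0]
width: 51.3
finger_force: 73.7
```

Emit:
{"method": "arm_command", "body": {"motion": [[0.136,-0.012,0,0,0,0],[0,0,0,0,0,0],[-0.136,0.012,0,0,0,0],[0,0,0,0,0,0],[0.136,-0.012,0,0,0,0],[0,0,0,0,0,0],[-0.136,0.012,0,0,0,0],[0,0,0,0,0,0]]}}

```text
t: 33.47
tcp_pos: [405.9, -267.8, 147.9]
ee_rot: [0.046, 0.999, 0.005, -0.01]
wrist_force: [-1.1, 0.6, -4.9]
width: 51.3
finger_force: 73.8
```

Emit:
{"method": "arm_command", "body": {"motion": [[0.136,-0.012,0,0,0,0],[0,0,0,0,0,0],[-0.136,0.012,0,0,0,0],[0,0,0,0,0,0],[0.136,-0.012,0,0,0,0],[0,0,0,0,0,0],[-0.136,0.012,0,0,0,0],[0,0,0,0,0,0]]}}

```text
t: 34.13
tcp_pos: [405.9, -267.8, 147.9]
ee_rot: [0.046, 0.999, 0.005, -0.01]
wrist_force: [-1.7, 1.3, -4.4]
width: 51.5
finger_force: 74.0
```

Emit:
{"method": "arm_command", "body": {"motion": [[0.136,-0.012,0,0,0,0],[0,0,0,0,0,0],[-0.136,0.012,0,0,0,0],[0,0,0,0,0,0],[0,0,0,0,0,0],[0,0,0,0,0,0]]}}

```text
t: 34.63
tcp_pos: [419.9, -272.9, 151.8]
ee_rot: [0.044, 0.999, 0.001, -0.002]
wrist_force: [0.0, -0.3, -3.0]
width: 51.2
finger_force: 74.2
```

Emit:
{"method": "arm_command", "body": {"motion": [[0,0,0,0.005,0.058,0],[0,0,0,0.005,0.058,0],[0,0,0,0.005,0.058,0],[0,0,0,0.005,0.058,0]]}}

```text
t: 34.97
tcp_pos: [420.8, -273.6, 153.5]
ee_rot: [0.044, 0.998, 0.002, -0.043]
wrist_force: [0.1, 0.5, -2.6]
width: 51.1
finger_force: 74.2
```

```bash
python3 m.py 9
```

```text
t 35.4167 rot [ 0.0444  0.9981  0.0017 -0.0433] tcp [ 420.8 -273.7  154.3]
je4 [0.813, 0.799, 0.804, 0.815, 0.827, 0.837, 0.846, 0.852, 0.858] je5 [-0.142, -0.143, -0.146, -0.148, -0.15, -0.152, -0.153, -0.154, -0.155] T [ 0.    -0.125  0.008] je23 [-45.85  35.2 ]
```

Emit:
{"method": "arm_command", "body": {"motion": [[0,0,0,-0.005,-0.058,0],[0,0,0,-0.01,-0.116,0],[0,0,0,-0.01,-0.116,0],[0,0,0,-0.01,-0.116,0]]}}

```text
t: 35.75
tcp_pos: [419.6, -273.5, 154.4]
ee_rot: [0.045, 0.998, -0.002, 0.043]
wrist_force: [0.6, -0.5, -2.4]
width: 51.7
finger_force: 74.2
```

```bash
python3 m.py 9
```

```text
t 36.2 rot [ 0.0442  0.9981 -0.0017  0.0432] tcp [ 421.2 -273.7  153.8]
je4 [-0.844, -0.753, -0.742, -0.758, -0.778, -0.796, -0.81, -0.821, -0.828] je5 [0.168, 0.153, 0.152, 0.155, 0.158, 0.161, 0.163, 0.165, 0.166] T [-0.001  0.119  0.009] je23 [-39.02  36.9 ]
```

Emit:
{"method": "arm_command", "body": {"motion": [[0,0,0,0.005,0.058,0],[0,0,0,0.005,0.058,0],[0,0,0,0.005,0.058,0]]}}

```text
t: 36.45
tcp_pos: [421.9, -273.7, 153.4]
ee_rot: [0.044, 0.999, 0.0, 0.0]
wrist_force: [0.3, 0.4, -1.4]
width: 51.3
finger_force: 74.2
```

```bash
python3 m.py 10
```

```text
t 36.95 rot [ 4.45e-02  9.99e-01 -1.00e-04  3.00e-04] tcp [ 420.7 -273.7  154.3]
je4 [0.087, -0.033, -0.069, -0.07, -0.06, -0.046, -0.034, -0.024, -0.016, -0.01] je5 [-0.005, 0.011, 0.013, 0.011, 0.008, 0.006, 0.004, 0.003, 0.001, 0.0] T [ 0.007  0.007 -0.01 ] je23 [-42.34  36.03]
```

The middle and right tins gave clean, symmetric moments (about 0 level, ±0.16 and ±0.12 when tipped). The left tin's moment wandered by tenths of an N m while it was held level. Setting the right one down.

Emit:
{"method": "arm_command", "body": {"motion": [[0,0,-0.14,0,0,0],[0,0,-0.28,0,0,0],[0,0,-0.4,0,0,0],[0,0,-0.5,0,0,0],[0,0,-0.55,0,0,0],[0,0,-0.58,0,0,0],[0,0,-0.59,0,0,0],[0,0,-0.597,0,0,0]]}}

```text
t: 37.62
tcp_pos: [420.8, -273.7, 5.3]
ee_rot: [0.044, 0.999, 0.0, -0.0]
wrist_force: [-8.0, 5.4, 14.9]
width: 51.1
finger_force: 76.2
```

Emit:
{"method": "arm_command", "body": {"motion": [[0,0,-0.002,0,0,0],[0,0,-0.004,0,0,0],[0,0,-0.005,0,0,0],[0,0,-0.005,0,0,0],[0,0,-0.005,0,0,0]]}}

```text
t: 38.03
tcp_pos: [421.6, -274.2, 5.3]
ee_rot: [0.044, 0.999, -0.001, 0.001]
wrist_force: [-2.5, 1.6, 5.1]
width: 51.4
finger_force: 75.2
```

Emit:
{"method": "arm_command", "body": {"motion": [[0,0,0.002,0,0,0],[0,0,0.002,0,0,0],[0,0,0.002,0,0,0],[0,0,0.002,0,0,0],[0,0,0.002,0,0,0],[0,0,0.002,0,0,0]], "claw": 0}}

```text
t: 38.53
tcp_pos: [421.0, -273.7, 4.0]
ee_rot: [0.044, 0.999, -0.0, 0.0]
wrist_force: [0.3, 0.1, -0.1]
width: 85.6
finger_force: 0.0
```

Emit:
{"method": "arm_command", "body": {"motion": [[0,0,0.1,0,0,0],[0,0,0.22,0,0,0],[0,0,0.36,0,0,0],[0.01,0.1,0.48,0,0,0],[0.02,0.23,0.498,0,0,-0.05],[0.03,0.36,0.498,0,0,-0.1],[0.04,0.49,0.498,0,0,-0.16],[0.05,0.62,0.498,0,0,-0.16]]}}

```text
t: 39.2
tcp_pos: [433.4, -117.5, 128.9]
ee_rot: [0.166, 0.986, -0.0, 0.0]
wrist_force: [0.2, -0.1, -0.5]
width: 85.7
finger_force: 0.0
```

Emit:
{"method": "arm_command", "body": {"motion": [[0.01,0.125,0,0,0,0],[0.02,0.25,0,0,0,0],[0.03,0.375,0,0,0,0],[0.035,0.5,0,0,0,0],[0.04,0.625,0,0,0,0],[0.04,0.75,0,0,0,0],[0.045,0.875,0,0,0,0],[0.05,1,0,0,0,0]]}}

```text
t: 39.87
tcp_pos: [445.6, 132.9, 128.6]
ee_rot: [0.164, 0.987, 0.0, 0.0]
wrist_force: [0.0, 0.1, -0.4]
width: 85.2
finger_force: 0.0
```

Emit:
{"method": "arm_command", "body": {"motion": [[0.01,0.13,0,0,0,0],[0.015,0.26,0,0,0,0],[0.02,0.39,0,0,0,0],[0.025,0.52,0,0,0,0],[0.025,0.64,0,0,0,0],[0.025,0.705,0,0,0,0],[0.025,0.705,-0.05,0,0,0],[0.025,0.705,-0.15,0,0,0]]}}

```text
t: 40.53
tcp_pos: [453.7, 309.8, 93.1]
ee_rot: [0.163, 0.987, 0.002, 0.002]
wrist_force: [0.6, -0.5, -0.2]
width: 85.9
finger_force: 0.0
```

```bash
python3 t.py
```

```text
L 1029 [455.8 305.3  44.3] pca -17.9 [ 51.6 139.9] slope [-0.001  0.005]
M 1475 [480.1   2.3  44.1] pca -18.3 [ 51.5 121.3] slope [0.002 0.003]
R 1460 [ 421.2 -272.9   44. ] pca -5.3 [ 52.  119.8] slope [-0.005  0.002]
```

Emit:
{"method": "arm_command", "body": {"motion": [[0,0,-0.1,0,0,0],[0,0,-0.2,0,0,0],[0,0,-0.28,0,0,0],[0,0,-0.33,0,0,0],[0,0,-0.35,0,0,0],[0,0,-0.35,0,0,0]]}}

```text
t: 41.08
tcp_pos: [451.3, 306.6, 2.5]
ee_rot: [0.164, 0.986, -0.001, -0.001]
wrist_force: [0.4, -0.3, 0.4]
width: 85.4
finger_force: 0.0
```

Emit:
{"method": "arm_command", "body": {"motion": [[0,0,0,0,0,0],[0,0,0,0,0,0],[0,0,0,0,0,0],[0,0,0,0,0,0],[0,0,0,0,0,0],[0,0,0,0,0,0],[0,0,0,0,0,0]], "claw": 1}}

```text
t: 41.67
tcp_pos: [453.0, 307.8, 5.1]
ee_rot: [0.164, 0.987, 0.0, 0.001]
wrist_force: [-0.4, -1.7, 6.1]
width: 51.2
finger_force: 75.7
```

Emit:
{"method": "arm_command", "body": {"motion": [[0,0,0.04,0,0,0],[0,0,0.12,0,0,0],[0,0,0.24,0,0,0],[0,0,0.36,0,0,0],[0,0,0.48,0,0,0],[0,0,0.6,0,0,0],[0,0,0.6,0,0,0],[0,0,0.6,0,0,0]]}}

```text
t: 42.33
tcp_pos: [452.7, 308.1, 154.9]
ee_rot: [0.164, 0.987, 0.001, 0.001]
wrist_force: [-0.2, 0.0, -7.4]
width: 51.0
finger_force: 75.7
```

```bash
cat > n.py <<'E'
from h import *
from scipy.spatial.transform import Rotation as R
import sys
for i in range(int(sys.argv[1])):
    grab_frame("top"); s=get_state(); Q=R.from_quat(s["ee_rot"]).inv(); print(round(s["t"],2),"F",Q.apply(s["wrist_force"]).round(2),"T",Q.apply(s["torque"]).round(3))
E
python3 n.py 6
```

```text
42.38 F [-0.63  0.03  6.95] T [ 0.023 -0.063  0.004]
42.43 F [ 0.47 -1.46  8.16] T [-0.005 -0.06  -0.04 ]
42.48 F [-0.05 -0.32  7.48] T [ 0.015 -0.084  0.004]
42.53 F [ 0.57 -0.12  6.89] T [ 0.032 -0.006 -0.025]
42.58 F [-0.29  0.36  6.73] T [ 0.074 -0.062 -0.002]
42.63 F [ 0.   -0.45  7.66] T [ 0.006 -0.058  0.003]
```

Emit:
{"method": "arm_command", "body": {"motion": [[0,0,0,0.019,0.055,0],[0,0,0,0.019,0.055,0],[0,0,0,0.019,0.055,0],[0,0,0,0.019,0.055,0],[0,0,0,0.019,0.055,0],[0,0,0,0.019,0.055,0]]}}

```text
t: 43.13
tcp_pos: [451.8, 307.7, 153.6]
ee_rot: [0.163, 0.986, 0.007, -0.043]
wrist_force: [-0.4, -0.2, -6.1]
width: 51.3
finger_force: 75.7
```

```bash
python3 n.py 8
```

```text
43.18 F [ 0.11 -0.05  7.12] T [ 0.021 -0.18  -0.014]
43.23 F [-0.91  0.29  7.15] T [ 0.035 -0.117 -0.015]
43.28 F [-0.49 -0.52  5.89] T [ 0.012 -0.198 -0.032]
43.33 F [-0.15 -0.08  6.34] T [-0.029 -0.183  0.018]
43.38 F [-4.53 -0.16  6.93] T [ 0.102 -0.931  0.008]
43.43 F [-1.1  -0.32  7.12] T [-0.093 -0.033 -0.029]
43.48 F [-0.27  0.93  6.68] T [ 0.027 -0.328  0.033]
43.53 F [-0.89 -0.11  6.74] T [0.12  0.104 0.016]
```

Emit:
{"method": "arm_command", "body": {"motion": [[0,0,0,-0.019,-0.055,0],[0,0,0,-0.038,-0.11,0],[0,0,0,-0.038,-0.11,0],[0,0,0,-0.038,-0.11,0],[0,0,0,-0.038,-0.11,0],[0,0,0,-0.038,-0.11,0]]}}

```text
t: 44.03
tcp_pos: [452.5, 307.5, 153.6]
ee_rot: [0.164, 0.986, -0.007, 0.042]
wrist_force: [0.7, -0.5, -6.4]
width: 50.9
finger_force: 75.9
```

```bash
python3 n.py 8
```

```text
44.08 F [0.68 0.49 7.55] T [-0.048  0.213 -0.004]
44.13 F [-0.06  1.17  6.43] T [-0.021  0.173  0.03 ]
44.18 F [1.   0.11 6.62] T [ 0.014  0.133 -0.035]
44.23 F [-0.53  0.51  6.37] T [-0.016  0.16   0.009]
44.28 F [0.89 0.65 6.64] T [ 0.018  0.161 -0.007]
44.33 F [ 0.27 -0.45  6.83] T [-0.026  0.232  0.004]Traceback (most recent call last):
  File "n.py", line 5, in <module>
    grab_frame("top"); s=get_state(); Q=R.from_quat(s["ee_rot"]).inv(); print(round(s["t"],2),"F",Q.apply(s["wrist_force"]).round(2),"T",Q.apply(s["torque"]).round(3))
    ~~~~~~~~~~^^^^^^^
ValueError: 200 camera calls are used up
```

At 43.38 s, while the tin was held still and tipped, a knock showed (Fx −4.5 N, moment −0.93 N m): the ball hitting the end wall. The left tin is the rattler, so I'm carrying it to the pan.

Emit:
{"method": "arm_command", "body": {"motion": [[0,0,0,0.019,0.055,0],[0.04,-0.04,0,0.019,0.055,0],[0.1,-0.11,0,0.019,0.055,0],[0.17,-0.19,0,0.019,0.055,0],[0.24,-0.27,0,0.019,0.055,0],[0.31,-0.35,0,0.019,0.055,0],[0.39,-0.43,0,0.019,0.055,0],[0.46,-0.51,0,0.019,0.055,0]]}}

```text
t: 45.0
tcp_pos: [568.4, 178.9, 153.5]
ee_rot: [0.164, 0.987, -0.0, 0.0]
wrist_force: [-0.4, -0.4, -6.7]
width: 51.0
finger_force: 76.0
```

Emit:
{"method": "arm_command", "body": {"motion": [[0.07,-0.08,0,0,0,0],[0.14,-0.16,0,0,0,0],[0.21,-0.24,0,0,0,0],[0.28,-0.32,0,0,0,0],[0.35,-0.4,0,0,0,0],[0.41,-0.46,0,0,0,0],[0.45,-0.5,0,0,0,0],[0.468,-0.514,0,0,0,0]]}}

```text
t: 45.67
tcp_pos: [685.5, 49.4, 152.7]
ee_rot: [0.165, 0.986, -0.0, -0.0]
wrist_force: [-0.6, 0.7, -6.7]
width: 51.1
finger_force: 76.2
```

Emit:
{"method": "arm_command", "body": {"motion": [[0,0,-0.03,0,0,0],[0,0,-0.07,0,0,0],[0,0,-0.11,0,0,0],[0,0,-0.15,0,0,0],[0,0,-0.18,0,0,0],[0,0,-0.2,0,0,0],[0,0,-0.2,0,0,0],[0,0,-0.2,0,0,0]]}}

```text
t: 46.33
tcp_pos: [683.8, 51.8, 103.3]
ee_rot: [0.163, 0.987, -0.0, -0.0]
wrist_force: [-0.3, -0.2, -6.0]
width: 51.4
finger_force: 76.1
```

Emit:
{"method": "arm_command", "body": {"motion": [[0,0,0,0,0,0],[0,0,0,0,0,0],[0,0,0,0,0,0],[0,0,0,0,0,0],[0,0,0,0,0,0],[0,0,0,0,0,0],[0,0,0,0,0,0],[0,0,0,0,0,0]]}}

```text
t: 47.0
tcp_pos: [684.1, 51.5, 103.5]
ee_rot: [0.164, 0.987, 0.0, -0.0]
wrist_force: [0.3, -1.1, -7.1]
width: 51.7
finger_force: 76.1
```

Emit:
{"method": "arm_command", "body": {"motion": [[0,0,0,0,0,0],[0,0,0,0,0,0],[0,0,0,0,0,0],[0,0,0,0,0,0],[0,0,0,0,0,0],[0,0,0,0,0,0],[0,0,0,0,0,0],[0,0,0,0,0,0]]}}

```text
t: 47.67
tcp_pos: [684.1, 51.6, 103.5]
ee_rot: [0.164, 0.987, -0.0, -0.0]
wrist_force: [-0.1, 0.8, -6.5]
width: 51.3
finger_force: 76.1
```

```bash
python3 -c "
from plant import *
s=get_state();print(s['tcp_pos'],s['dq'].round(3));print(sign_off())"
```

```text
[684.11229684  51.56143868 103.54009405] [-0.     0.    -0.001 -0.    -0.001  0.001]
the job is handed in; nothing more can be done
None
```

I shook all three tins in order. The left one rattles, and I handed the job in at about 48 s with it gripped level and still, about 98 mm above the middle of the pan; the middle and right tins are back within about 1 mm of where they stood, though the left tin had shifted about 4 mm when I first set it down.

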